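# Make up two reagent kits

## Task

Make up two kits from the stock on the bench. In the tray with three pockets stand the smaller amber screw bottle and the white jar, one in each of the two large pockets, and the white-capped vial in the small end pocket; in the tray with two pockets stand the dropping bottle and the red pipette bulb, one in each pocket. Set each thing down gently, upright on the floor of its pocket, and leave the larger amber bottle where it stands.

Things in the scene. Friction and masses are not known exactly. Their poses are not given: they have to be found in the camera images.
- tray_three: White low kit tray with three pockets in a row along its x axis, fixed to the bench, 192 x 74 mm outside, walls 4 mm thick with their tops 14 mm above the bench; pocket floors (grey liners) 4 mm above the bench, so pockets are 10 mm deep. Origin: centre of the underside (bench level); z up. Two large pockets, 66 x 66 mm, centred at x = -59 and x = +11 mm (y = 0); one small end pocket, 44 mm long (x) by 66 mm (y), centred at x = +70 mm.
- tray_two: White low kit tray with two pockets in a row along its x axis, fixed to the bench, 144 x 74 mm outside, same walls, floor and heights as the three-pocket tray. Origin: centre of the underside; z up. Pockets 66 x 66 mm centred at x = -35 and x = +35 mm (y = 0).
- amber_small: The smaller of the two amber bottles with black screw caps: body 42 mm in diameter, 100 mm tall in all. Grip the body, between 20 and 62 mm above its foot (there is nothing to grip at the cap). Origin: centre of the underside; z up along its axis.
- jar: White screw jar with ribbed white cap: body 45 mm in diameter up to 59 mm, cap 39 mm in diameter, 80 mm tall in all. The cap does not come off; grip body or cap. Origin: centre of the underside; z up along its axis.
- vial: Slim glass vial with white screw cap, standing on the bench by itself, 17 mm in diameter and 81 mm tall (the vials in the blue rack have black caps). The cap does not come off; grip cap or glass. Origin: centre of the underside; z up along its axis.
- dropping_bottle: Amber dropping bottle with a red rubber bulb on top: body 43 mm in diameter up to 66 mm, bulb 19 mm in diameter from 76 to 114 mm, which is its full height. The bulb is firm and does not come off: the bottle may be lifted by it. Origin: centre of the underside; z up along its axis.
- bulb: Red rubber pipette bulb standing on its foot, 80 mm tall: foot 30 mm in diameter up to 12 mm, ball 48 mm in diameter (53 mm at the widest) from 12 to 42 mm, slender neck 17 mm in diameter from there to the top. It is firm; grip it by the neck. Origin: centre of the underside; z up along its axis.
- amber_large: The larger amber bottle with black screw cap, 62 mm in diameter and 118 mm tall; belongs to neither kit and stays where it is. Origin: centre of the underside; z up along its axis.
There are look-alikes about, which are no part of the job. What is shaped like the amber_small but green or turquoise is not meant.

How it is judged:
By the outcome, as a careful person would: the job done as asked, in the order asked, and still so for the second after the job is handed in, with the robot touching nothing.
It also fails if it takes over 136 s, if anything falls off the work surface, if the arm or the gripper's body presses on something with over 40 N, if the wrist force passes 120 N, or if a joint passes its speed limit or range.

## Robot

A 7-joint arm with a two-finger parallel gripper is mounted at the origin on a cart in front of the work surface, level with it; the furniture and walls round the work are solid. World frame = base frame: x ahead of the robot, y to its left, z up, the work surface at z = 0. Lengths are in mm, angles in rad, forces in N, time in s.
With the tool pointing down it reaches from about 425 to 825 mm from the base axis. Payload 3.6 kg.
Tool frame: the origin (TCP) lies on the centre line of the jaws, within the pads' length; the fingertips stand 8 mm ahead of it and the grasp point (between the pads) lies 11 mm behind it; z points along the fingers, y is the line along which they close (so a half turn about z gives the same grasp; the last joint's range is limited). The gripper opens to 93 mm and grips with 3 to 60 N. Pads are 15 mm wide; open, the fingers measure 128 mm over their backs; the gripper's body (75 mm by 188 mm) begins 65 mm behind the grasp point.
Start: joints at [-1.198, 0.615, -0.013, 1.423, 0.008, 1.103, -0.04], TCP at [252.368, 598.976, 226.64] pointing down, gripper open.
Joint ranges: [-3.12, 3.12], [-0.3, 2.06], [-1.34, 1.32], [0.26, 2.42], [-1.36, 4.5], [0.01, 1.98], [-2.84, 2.84]. Speed limits (rad/s): [2.79, 2.79, 3.14, 3.14, 3.14, 3.14, 3.14].

## Interface

Orientations are given as a rotation vector (axis times angle).
In Python, from bench import arm gives the robot as it stands.
- The arm moves only by the shell command python3 -m jog 'ROWS' [OPENING]. ROWS is JSON, one flat list of numbers, 6 for each row, row after row: the shift along the tool's x, y, z in mm, then the turn, a rotation vector about the tool's x, y, z in degrees. A call has 1 to 5 rows; each row shifts and turns the commanded pose from where the row before left it, along the tool's axes as they then stand; what a row does not reach is not made up. A row lasts 1/10 s, in which the tool goes at most 50 mm and 8.59 degrees, less where a joint would pass 70% of its speed; a pose out of reach is approached as far as the arm can. A call with a gripper value outside its range is refused whole. OPENING is the gripper command: -1 is shut, 1 is fully open, values between are in proportion, set as the call begins (- or left out, the last holds). The fingers move at their own pace and stop on an object; the grip force is fixed at half the most. Time passes only in rows, so rows that do not move let the fingers close. It gives the time, the measured TCP pose, the force, the opening and the grip force at its end, in the units of the state.
- arm.sense(): the state, without advancing time (a new reading comes with each control period).
- arm.camera(name): name is "scene" or "top" or "wrist"; returns the picture (420x560x3 uint8, red, green, blue); there is no depth.
- arm.camera_params(name): a dict with "fx", "fy", "cx", "cy" (pixels), "k1" (the pictures are not rectified: a ray, as slopes to the right and down, at radius r is drawn at 1 + k1 r^2 times it, then the intrinsics apply), "origin" and "attitude" of the camera in the world; the wrist camera has in their place "T_tool_cam" (4x4, takes a point from camera to tool coordinates, whose origin is the TCP and whose axes are the flange's). Camera axes: x right, y down, z forward; pixel columns grow to the right and rows downward; lengths in mm; the calibration is good to about 2 mm. A picture is of the moment at which its call begins: read the wrist's pose just before it. camera_params takes no time and is no camera call.
- arm.job_done(): hands the job in; it is judged then, once.
The state is a dict: "clock": time; "q": joint angles; "dq": joint speeds; "tau": joint torques, N m; "tcp_pos": TCP position; "eef_rot": TCP orientation; "ft_force": force on the tool from outside, world axes, zero at the start; "ft_torque": the same for the moment, N m; "opening": finger opening in mm; "gripper_force": force on a finger pad.
Only numpy, scipy, OpenCV 4.12 (cv2) and the standard library are available. Lean on these libraries where they do the work, as an engineer would, in place of code of your own. Each camera call takes 0.05 s, during which the arm holds its last target. There are 200 camera calls.

## Working session

There is one attempt and no reset: what is moved stays moved. The work goes in short steps, Python scripts to look and compute and a shell command to move; the robot and the scene stay as the last step left them, time stands still between calls to the robot, and variables do not carry over. Pictures are saved under pics/ and viewed, at most 14 in all, crops included, and the job is handed in when it is done.

```bash
ls; mkdir -p pics; python3 - <<'E'
from bench import arm
import cv2,numpy as np
np.set_printoptions(precision=4,suppress=True)
for n in("scene","top"):
    im=arm.camera(n); cv2.imwrite(f"pics/{n}0.png",im[:,:,::-1]); print(n,arm.camera_params(n))
print(arm.camera_params("wrist"));print(arm.sense())
E
```

```text
pics
scene {'fx': 494.45068750359934, 'fy': 494.45068750359934, 'cx': 276.06493339610347, 'cy': 206.7501514043445, 'k1': 0.006315406840334039, 'origin': array([-244.5282, -664.2321,  637.9585]), 'attitude': array([-1.9825,  0.8788, -0.4565])}
top {'fx': 477.6818005847125, 'fy': 477.6818005847125, 'cx': 274.9595949337176, 'cy': 204.32001217813752, 'k1': -0.13046881787250714, 'origin': array([ 214.8305,   20.7796, 1202.7877]), 'attitude': array([-2.0794,  2.1384, -0.2265])}
{'fx': 357.30395934301987, 'fy': 357.30395934301987, 'cx': 264.16178561191117, 'cy': 210.89278645367736, 'k1': -0.0763471427466685, 'T_tool_cam': array([[   0.0004,   -0.9635,   -0.2676,   73.3191],
       [   1.    ,   -0.0001,    0.0016,    0.3626],
       [  -0.0015,   -0.2676,    0.9635, -156.9534],
       [   0.    ,    0.    ,    0.    ,    1.    ]])}
{'clock': 0.1, 'q': array([-1.1985,  0.6158, -0.0126,  1.4247,  0.0081,  1.1034, -0.0404]), 'dq': array([-0.0005, -0.0027,  0.0009, -0.0038,  0.0011,  0.0006, -0.0011]), 'tau': array([  0.0008, -46.0043,   0.2099, -16.6245,  -0.0612,   0.017 ,
         0.0001]), 'tcp_pos': array([252.1338, 598.3627, 225.6227]), 'eef_rot': array([-0.6221, -3.0789,  0.0035]), 'ft_force': array([ 0.3832, -0.0137, -0.9078]), 'ft_torque': array([-0.0102, -0.0277,  0.0057]), 'gripper_force': 0.0, 'opening': 93.18479964950241}
```

View pics/scene0.png

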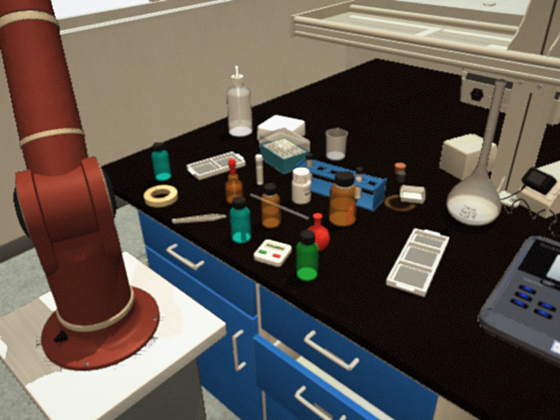

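View pics/top0.png

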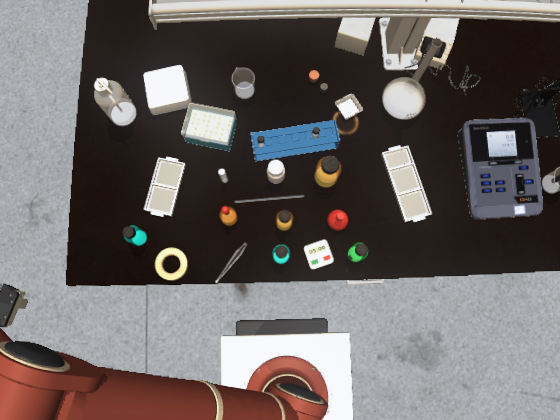

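The scene view shows all the stock. In the top view, amber_small is at about (285,220), amber_large (328,172), jar (276,171), vial (223,176), dropping bottle (228,215), bulb (338,220), tray_two (165,186) and tray_three (406,184). The look-alikes are green (358,252) and turquoise (281,254) and (135,236), the black-capped rack vials, and an orange cap at (314,76). I'll enlarge a crop to confirm this.

```bash
cat > h.py <<'E'
from bench import arm
import cv2,numpy as np
from scipy.spatial.transform import Rotation as R
np.set_printoptions(precision=1,suppress=True)
def cam(n):
    p=arm.camera_params(n)
    if n=="wrist":
        s=arm.sense();T=np.array(p["T_tool_cam"]);Rt=R.from_rotvec(s["eef_rot"]).as_matrix()
        return p,Rt@T[:3,3]+s["tcp_pos"],Rt@T[:3,:3]
    return p,np.array(p["origin"]),R.from_rotvec(p["attitude"]).as_matrix()
def cast(c,uv,z):
    p,o,A=c
    K=np.array([[p["fx"],0,p["cx"]],[0,p["fy"],p["cy"]],[0,0,1]])
    x=cv2.undistortPoints(np.array([[uv]],float),K,np.array([p["k1"],0,0,0,0.]))[0,0]
    d=A@np.array([x[0],x[1],1]);return o+d*(z-o[2])/d[2]
def proj(c,P):
    p,o,A=c
    v=A.T@(np.array(P,float)-o);x=v[:2]/v[2];x=x*(1+p["k1"]*(x@x))
    return np.array([p["fx"]*x[0]+p["cx"],p["fy"]*x[1]+p["cy"]])
def go(x,y,z,ang):
    """tool-frame shift (no turn) to TCP x,y,z; and turn about tool z so that tool y lies at world angle ang (deg, mod 180)"""
    s=arm.sense();M=R.from_rotvec(s["eef_rot"]).as_matrix()
    d=M.T@(np.array([x,y,z])-s["tcp_pos"]); a=np.degrees(np.arctan2(M[1,1],M[0,1]))
    t=-((ang-a+90)%180-90)
    print("tcp",s["tcp_pos"],"shift",d,"closing ang",a,"turn",t,"tilt",M[2],"q7",round(s["q"][6],2),"t",s["clock"])
E
python3 - <<'E'
from h import *
t=cv2.imread("pics/top0.png");s=cv2.imread("pics/scene0.png")
a=cv2.resize(t[135:275,135:440],None,fx=2.6,fy=2.6,interpolation=cv2.INTER_CUBIC)
cv2.imwrite("pics/topc.png",a)
c=cam("top");sc=cam("scene")
for n,uv,h in[("dropper",(226,211),110),("vial",(223,173),81),("jar",(276,165),80),("amber",(285,214),100),("bulb",(338,214),80),("large",(329,162),118),("turq",(281,249),95),("green",(360,246),100)]:
    P=cast(c,uv,h);print(n,P,np.hypot(*P[:2]),"scene px top",proj(sc,P),"foot",proj(sc,[P[0],P[1],0]))
g=cv2.cvtColor(t,cv2.COLOR_BGR2HSV);m=((g[...,1]<70)&(g[...,2]>100)).astype('uint8')
for n,b in[("two",(140,150,195,225)),("three",(375,140,440,230))]:
    k=np.zeros_like(m);k[b[1]:b[3],b[0]:b[2]]=m[b[1]:b[3],b[0]:b[2]]
    k=cv2.morphologyEx(k,cv2.MORPH_CLOSE,np.ones((5,5)))
    cs=max(cv2.findContours(k,0,2)[0],key=cv2.contourArea)
    W=np.array([cast(c,q[0],10)[:2] for q in cs],np.float32);print(n,cv2.minAreaRect(W),cv2.boxPoints(cv2.minAreaRect(W)))
E
```

```text
dropper [438.8 131.6 110. ] 458.0970143178609 scene px top [230.7 161.1] foot [233.8 200.9]
vial [539.7 141.4  81. ] 557.8762468713983 scene px top [258.3 156.3] foot [259.6 184.3]
jar [556.5  11.4  80. ] 556.6257003635832 scene px top [302.  170.1] foot [301.8 198.7]
amber [429.7  -6.2 100. ] 429.7760499574566 scene px top [270.7 185.2] foot [271.9 223. ]
bulb [ 430.  -133.9   80. ] 450.34440131429983 scene px top [316.  213.6] foot [315.2 244.8]
large [ 549.  -114.3  118. ] 560.7412432713777 scene px top [343.7 173.5] foot [341.  218.4]
turq [348.    5.6  95. ] 348.01332960598825 scene px top [240.1 200. ] foot [242.7 236.6]
green [ 348.8 -178.5  100. ] 391.8158945145813 scene px top [307.5 230.9] foot [306.9 272. ]
two ((530.594970703125, 302.53985595703125), (77.50848388671875, 159.7384033203125), 76.00044250488281) [[443.7 284.3]
 [598.7 245.6]
 [617.5 320.8]
 [462.5 359.5]]
three ((522.0091552734375, -327.6045227050781), (208.08840942382812, 77.74140930175781), 13.689847946166992) [[ 411.7 -314.5]
 [ 430.1 -390. ]
 [ 632.3 -340.7]
 [ 613.9 -265.2]]
```

View pics/topc.png

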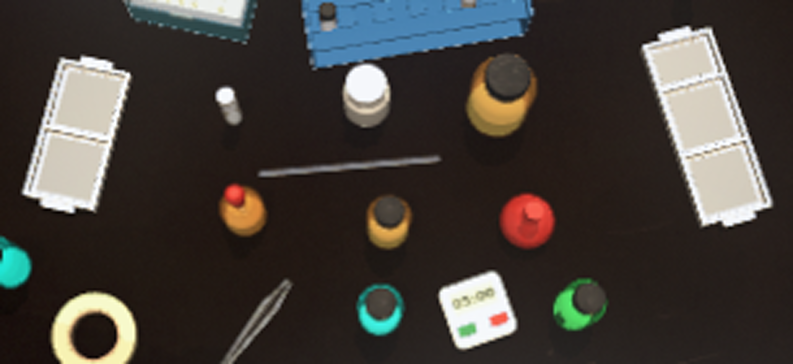

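Every top-derived point lands on its object in the scene view, so heights and identity agree. In the crop, amber_small is at (388,211), the only small amber body with a black cap. The other shapes like it are turquoise or green, and amber_large (508,76) is clearly wider. The small pocket of tray_three is at the far (+x) end.

```bash
python3 - <<'E'
from h import *
go(460,-6,225,104)
E
```

```text
tcp [252.1 598.4 225.6] shift [-426.2 -476.2    1.7] closing ang 67.15275662910562 turn -36.847243370894375 tilt [-0. -0. -1.] q7 -0.04 t 0.1
```

```bash
python3 -m jog '[-28,-32,0,0,0,0,-28,-32,0,0,0,0,-28,-32,0,0,0,0,-28,-32,0,0,0,0,-28,-32,0,0,0,0]'
python3 -m jog '[-28,-32,0,0,0,0,-28,-32,0,0,0,0,-28,-32,0,0,0,0,-28,-32,0,0,0,0,-28,-32,0,0,0,0]'
python3 -m jog '[-28,-32,0,0,0,0,-28,-32,0,0,0,0,-28,-32,0,0,0,0,-28,-32,0,0,0,0,-28,-32,0,0,0,0]'
python3 -m jog '[0,0,0,0,0,-7.4,0,0,0,0,0,-7.4,0,0,0,0,0,-7.4,0,0,0,0,0,-7.4,0,0,0,0,0,-7.2]'
python3 -m jog '[0,0,0,0,0,0]'
python3 - <<'E'
from h import *
go(460,-6,225,104)
c=cam("wrist");im=arm.camera("wrist");cv2.imwrite("pics/w1.png",im[:,:,::-1])
print(proj(c,[430,-6,100]),proj(c,[430,-6,0]))
E
```

```text
clock: 0.6
tcp_pos: [319.4, 395.2, 226.3]
eef_rot: [-0.622, -3.079, 0.001]
ft_force: [0.7, -0.2, 0.5]
opening: 92.7
gripper_force: 0.0
clock: 1.1
tcp_pos: [386.2, 193.6, 226.5]
eef_rot: [-0.622, -3.079, 0.0]
ft_force: [1.2, 1.0, -0.4]
opening: 92.9
gripper_force: 0.0
clock: 1.6
tcp_pos: [453.1, -8.0, 226.5]
eef_rot: [-0.622, -3.079, -0.0]
ft_force: [1.1, 0.2, -0.7]
opening: 93.2
gripper_force: 0.0
clock: 2.1
tcp_pos: [452.7, -6.5, 226.3]
eef_rot: [0.389, -3.116, -0.0]
ft_force: [0.6, 1.0, -0.5]
opening: 93.2
gripper_force: 0.0
clock: 2.2
tcp_pos: [452.7, -6.6, 226.4]
eef_rot: [0.381, -3.118, -0.0]
ft_force: [-0.1, -0.3, -0.1]
opening: 93.0
gripper_force: 0.0
tcp [452.7  -6.6 226.4] shift [-7.2 -1.2  1.4] closing ang 103.9314587198476 turn -0.06854128015240235 tilt [ 0.  0. -1.] q7 1.77 t 2.2
[271.5 177.9] [269.5 161.3]
```

View pics/w1.png

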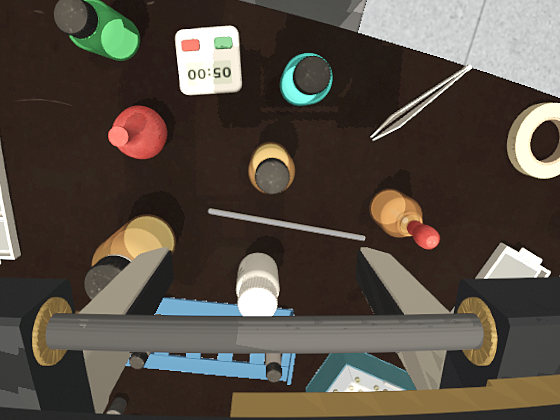

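The cap of amber_small is at (271,176) in the wrist view, within 2 px of the prediction at (271.5,178), so the position holds to about 1 mm. Next I descend and grip.

```bash
python3 -m jog '[11,3,0,0,0,0,11,3,0,0,0,0,0,0,20,0,0,0,0,0,40,0,0,0,0,0,40,0,0,0]'
python3 -m jog '[0,0,40,0,0,0,0,0,30,0,0,0,0,0,16,0,0,0,0,0,8,0,0,0,0,0,0,0,0,0]'
python3 - <<'E'
from h import *
go(430,-6,32,104)
E
```

```text
clock: 2.75
tcp_pos: [430.0, -5.8, 126.6]
eef_rot: [-0.38, 3.115, -0.001]
ft_force: [-0.3, -1.0, -0.0]
opening: 93.2
gripper_force: 0.0
clock: 3.25
tcp_pos: [429.3, -5.8, 32.3]
eef_rot: [0.381, -3.116, -0.0]
ft_force: [0.2, 0.6, 0.6]
opening: 93.0
gripper_force: 0.0
tcp [429.3  -5.8  32.3] shift [-0.6 -0.3  0.3] closing ang 103.93980219300705 turn -0.06019780699294586 tilt [ 0.  0. -1.] q7 1.75 t 3.25
```

```bash
python3 -m jog '[0,0,0,0,0,0,0,0,0,0,0,0,0,0,0,0,0,0,0,0,0,0,0,0,0,0,0,0,0,0]' -1
python3 -m jog '[0,0,0,0,0,0,0,0,0,0,0,0,0,0,0,0,0,0,0,0,0,0,0,0,0,0,0,0,0,0]'
python3 -m jog '[0,0,-5,0,0,0,0,0,-20,0,0,0,0,0,-35,0,0,0,0,0,-35,0,0,0,0,0,-25,0,0,0]'
python3 -m jog '[0,0,-10,0,0,0,0,0,0,0,0,0]'
python3 - <<'E'
from h import *
go(464.7,-341.6,162,104)
E
```

```text
clock: 3.75
tcp_pos: [430.4, -5.9, 33.0]
eef_rot: [-0.381, 3.118, -0.0]
ft_force: [0.0, -0.2, -0.0]
opening: 57.5
gripper_force: 0.0
clock: 4.25
tcp_pos: [430.2, -5.9, 32.7]
eef_rot: [0.382, -3.118, 0.0]
ft_force: [0.3, -0.0, 1.1]
opening: 41.6
gripper_force: 30.0
clock: 4.75
tcp_pos: [430.4, -6.0, 154.8]
eef_rot: [-0.381, 3.117, -0.0]
ft_force: [0.3, -0.2, -1.0]
opening: 41.6
gripper_force: 30.0
clock: 4.95
tcp_pos: [430.8, -5.9, 163.6]
eef_rot: [-0.381, 3.116, -0.0]
ft_force: [-0.0, 0.2, -1.2]
opening: 41.5
gripper_force: 30.0
tcp [430.8  -5.9 163.6] shift [  48.  -334.     1.7] closing ang 103.9518118958614 turn -0.048188104138603194 tilt [-0. -0. -1.] q7 1.76 t 4.95
```

```bash
python3 -m jog '[2,-16,0,0,0,0,5,-35,0,0,0,0,5,-35,0,0,0,0,5,-35,0,0,0,0,5,-35,0,0,0,0]'
python3 -m jog '[5,-35,0,0,0,0,5,-35,0,0,0,0,5,-35,0,0,0,0,5,-35,0,0,0,0,4,-28,0,0,0,0]'
python3 -m jog '[2,-10,0,0,0,0,0,0,0,0,0,0,0,0,0,0,0,0]'
cat > tray.py <<'E'
from h import *
def over(im,c,C,ang,ps,L):
    u=np.array([np.cos(np.radians(ang)),np.sin(np.radians(ang))]);v=np.array([-u[1],u[0]])
    for a,w in ps:
        q=[proj(c,[*(np.array(C)+s*u*w/2+u*a+t*v*33),14]) for s,t in((-1,-1),(1,-1),(1,1),(-1,1))]
        cv2.polylines(im,[np.int32(np.round(q))],True,(0,0,255),1)
    return im
P3=[(-59,66),(11,66),(70,44)];P2=[(-35,66),(35,66)]
E
python3 - <<'E'
from tray import *
go(464.7,-341.6,162,104)
c=cam("wrist");im=arm.camera("wrist")[:,:,::-1].copy();cv2.imwrite("pics/w2raw.png",im)
cv2.imwrite("pics/w2.png",over(im,c,(522,-327.6),13.7,P3,0))
E
```

```text
clock: 5.45
tcp_pos: [445.4, -163.6, 160.7]
eef_rot: [0.382, -3.115, -0.003]
ft_force: [0.8, 0.3, -0.0]
opening: 41.5
gripper_force: 30.0
clock: 5.95
tcp_pos: [462.4, -333.3, 160.1]
eef_rot: [0.379, -3.115, -0.003]
ft_force: [1.2, 0.0, -0.1]
opening: 41.5
gripper_force: 30.0
clock: 6.25
tcp_pos: [464.0, -339.3, 161.5]
eef_rot: [0.384, -3.116, -0.005]
ft_force: [-0.4, -0.2, -1.6]
opening: 41.5
gripper_force: 30.0
tcp [ 464.  -339.3  161.5] shift [-0.1 -2.4 -0.5] closing ang 104.0517510747628 turn 0.05175107476280516 tilt [ 0.  0. -1.] q7 2.41 t 6.25
```

View pics/w2.png

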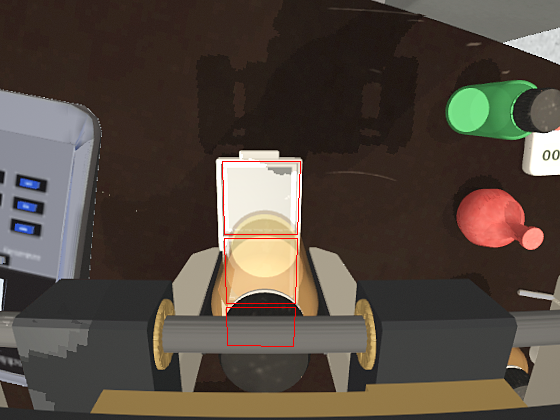

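The overlay matches the tray to about 1–2 mm: its rim is at (217–302, 158) and the predicted pocket at (222–300, 161). The bottle hangs over the near pocket, so I lower it.

```bash
python3 -m jog '[0,-3,10,0,0,0,0,0,30,0,0,0,0,0,30,0,0,0,0,0,25,0,0,0,0,0,15,0,0,0]'
python3 -m jog '[0,0,8,0,0,0,0,0,4,0,0,0,0,0,0,0,0,0,0,0,0,0,0,0]'
python3 -m jog '[0,0,1,0,0,0,0,0,0,0,0,0]'; python3 -m jog '[0,0,0.7,0,0,0,0,0,0,0,0,0]'
```

```text
clock: 6.8
tcp_pos: [464.1, -342.4, 50.1]
eef_rot: [0.384, -3.115, -0.005]
ft_force: [-0.0, -0.3, -1.7]
opening: 41.4
gripper_force: 30.0
clock: 7.2
tcp_pos: [465.5, -344.8, 41.5]
eef_rot: [-0.382, 3.117, -0.002]
ft_force: [0.8, 0.6, -0.3]
opening: 41.6
gripper_force: 30.0
clock: 7.4
tcp_pos: [465.2, -344.8, 40.3]
eef_rot: [-0.381, 3.118, -0.001]
ft_force: [0.6, -0.5, -1.0]
opening: 41.4
gripper_force: 30.0
clock: 7.6
tcp_pos: [464.9, -344.6, 39.1]
eef_rot: [-0.381, 3.118, -0.0]
ft_force: [-0.1, -0.9, -0.3]
opening: 41.8
gripper_force: 30.0
```

```bash
for i in 1 ; do python3 -m jog '[0,0,1,0,0,0,0,0,0,0,0,0]'; python3 -m jog '[0,0,0.7,0,0,0,0,0,0,0,0,0]';python3 -m jog '[0,0,0.7,0,0,0,0,0,0,0,0,0]';done
```

```text
clock: 7.8
tcp_pos: [464.9, -344.5, 37.8]
eef_rot: [0.382, -3.118, -0.0]
ft_force: [-0.6, 0.5, -1.4]
opening: 41.7
gripper_force: 30.0
clock: 8.0
tcp_pos: [464.9, -344.5, 37.1]
eef_rot: [0.382, -3.118, -0.0]
ft_force: [-0.2, 0.3, -0.7]
opening: 41.5
gripper_force: 30.0
clock: 8.2
tcp_pos: [465.0, -344.6, 36.8]
eef_rot: [-0.382, 3.118, -0.0]
ft_force: [0.8, -0.2, 1.2]
opening: 41.6
gripper_force: 30.0
```

```bash
python3 -m jog '[0,0,0,0,0,0,0,0,0,0,0,0,0,0,0,0,0,0,0,0,0,0,0,0,0,0,0,0,0,0]' 0.6
python3 -m jog '[0,0,-5,0,0,0,0,0,-20,0,0,0,0,0,-40,0,0,0,0,0,-40,0,0,0,0,0,-40,0,0,0]'
python3 -m jog '[0,0,-30,0,0,0,0,0,0,0,0,0]'
python3 - <<'E'
from h import *
im=arm.camera("top")[:,:,::-1];cv2.imwrite("pics/t1.png",cv2.resize(im[135:275,135:440],None,fx=2.6,fy=2.6))
go(556.5,11.4,210,104)
E
```

```text
clock: 8.7
tcp_pos: [464.9, -344.6, 36.5]
eef_rot: [0.382, -3.118, 0.0]
ft_force: [-0.3, 0.8, 1.3]
opening: 73.5
gripper_force: 0.0
clock: 9.2
tcp_pos: [464.7, -344.4, 183.4]
eef_rot: [0.382, -3.118, 0.0]
ft_force: [0.4, -0.2, -0.8]
opening: 74.2
gripper_force: 0.0
clock: 9.4
tcp_pos: [467.3, -346.3, 217.0]
eef_rot: [-0.38, 3.11, -0.012]
ft_force: [0.6, -0.1, 0.9]
opening: 74.2
gripper_force: 0.0
tcp [ 465.9 -345.3  214.2] shift [-173.9  324.4    3.4] closing ang 103.94871480529741 turn -0.05128519470258652 tilt [-0. -0. -1.] q7 2.41 t 9.45
```

```bash
python3 -m jog '[-10,18,0,0,0,0,-18,33,0,0,0,0,-18,33,0,0,0,0,-18,33,0,0,0,0,-18,33,0,0,0,0]'
python3 -m jog '[-18,33,0,0,0,0,-18,33,0,0,0,0,-18,33,0,0,0,0,-18,33,0,0,0,0,-18,33,0,0,0,0]'
python3 -m jog '[-2,9,3,0,0,0,0,0,0,0,0,0,0,0,0,0,0,0]'
python3 - <<'E'
from h import *
go(556.5,11.4,210,104)
c=cam("wrist");im=arm.camera("wrist")[:,:,::-1].copy()
for P in([556.5,11.4,80],[556.5,11.4,0],[539.7,141.4,81]):
    q=proj(c,P);print(q);cv2.circle(im,tuple(np.int32(q)),3,(0,0,255),1)
cv2.imwrite("pics/w3.png",im)
E
```

```text
clock: 9.95
tcp_pos: [507.4, -177.4, 209.9]
eef_rot: [0.381, -3.115, -0.002]
ft_force: [1.4, -0.2, 0.3]
opening: 74.2
gripper_force: 0.0
clock: 10.45
tcp_pos: [554.9, 4.1, 209.9]
eef_rot: [0.381, -3.115, -0.0]
ft_force: [0.9, 0.2, -0.9]
opening: 74.5
gripper_force: 0.0
clock: 10.75
tcp_pos: [554.7, 9.9, 207.6]
eef_rot: [0.378, -3.116, 0.002]
ft_force: [0.1, -0.5, 0.8]
opening: 74.6
gripper_force: 0.0
tcp [554.7   9.9 207.6] shift [-2.1  1.  -2.4] closing ang 103.84827552923008 turn -0.15172447076992057 tilt [ 0. -0. -1.] q7 1.73 t 10.75
[265.4 206.7]
[265.2 187.2]
[419.6 224.1]
```

View pics/w3.png

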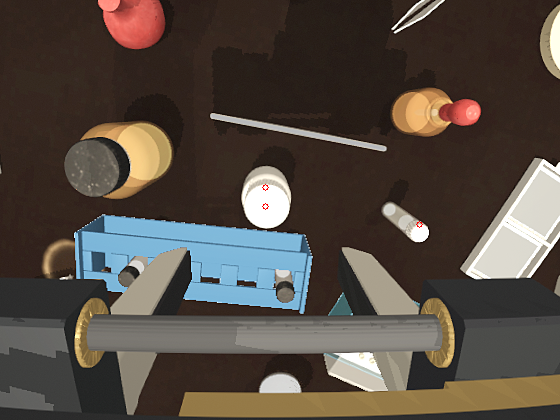

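The jar's cap centre (266,207) matches the prediction. The vial's cap is at (420,233), about 9 px off its prediction, so I re-cast it here and take the jar by its cap.

```bash
python3 - <<'E'
from h import *
c=cam("wrist");print("vial",cast(c,(421,233),81),cast(c,(389,209),2),"dropper",cast(c,(468,112),112))
E
python3 -m jog '[-2,1,20,0,0,0,0,0,40,0,0,0,0,0,40,0,0,0,0,0,25,0,0,0,0,0,10,0,0,0]'
python3 -m jog '[0,0,4,0,0,0,0,0,0,0,0,0]'
python3 -m jog '[0,0,0,0,0,0,0,0,0,0,0,0,0,0,0,0,0,0,0,0,0,0,0,0,0,0,0,0,0,0]' -1
python3 -m jog '[0,0,0,0,0,0,0,0,0,0,0,0,0,0,0,0,0,0]'
```

```text
vial [547.4 145.   81. ] [547.9 144.    2. ] dropper [447.7 130.6 112. ]
clock: 11.3
tcp_pos: [555.4, 10.7, 71.0]
eef_rot: [0.376, -3.114, 0.002]
ft_force: [-0.1, -0.0, -0.1]
opening: 74.5
gripper_force: 0.0
clock: 11.5
tcp_pos: [557.9, 12.4, 70.1]
eef_rot: [-0.379, 3.118, -0.001]
ft_force: [0.4, -0.3, -0.2]
opening: 74.3
gripper_force: 0.0
clock: 12.0
tcp_pos: [557.5, 13.3, 69.8]
eef_rot: [-0.382, 3.118, -0.0]
ft_force: [-0.3, -0.4, 0.4]
opening: 38.8
gripper_force: 0.3
clock: 12.3
tcp_pos: [557.6, 13.3, 69.8]
eef_rot: [-0.381, 3.118, -0.0]
ft_force: [0.6, -0.4, 1.9]
opening: 38.3
gripper_force: 29.9
```

```bash
python3 -m jog '[0,0,-5,0,0,0,0,0,-20,0,0,0,0,0,-40,0,0,0,0,0,-40,0,0,0,0,0,-35,0,0,0]'
python3 -m jog '[0,0,-10,0,0,0,0,0,0,0,0,0,0,0,0,0,0,0]'
python3 - <<'E'
from h import *
go(532.7,-326,222,104)
E
```

```text
clock: 12.8
tcp_pos: [557.1, 13.3, 211.4]
eef_rot: [-0.382, 3.118, -0.0]
ft_force: [0.4, 0.3, -0.4]
opening: 37.7
gripper_force: 29.9
clock: 13.1
tcp_pos: [556.1, 13.2, 217.9]
eef_rot: [0.381, -3.115, -0.0]
ft_force: [-0.5, 0.3, -1.0]
opening: 37.9
gripper_force: 29.9
tcp [556.1  13.2 217.9] shift [ 104.5 -323.6   -4. ] closing ang 103.95643530525452 turn -0.04356469474548419 tilt [ 0.  0. -1.] q7 1.73 t 13.1
```

```bash
python3 -m jog '[5,-16,-4,0,0,0,11,-34,0,0,0,0,11,-34,0,0,0,0,11,-34,0,0,0,0,11,-34,0,0,0,0]'
python3 -m jog '[11,-34,0,0,0,0,11,-34,0,0,0,0,11,-34,0,0,0,0,11,-34,0,0,0,0,8,-24,0,0,0,0]'
python3 -m jog '[4,-12,0,0,0,0,0,0,0,0,0,0,0,0,0,0,0,0]'
python3 - <<'E'
from tray import *
go(532.7,-326,76,104)
c=cam("wrist");im=arm.camera("wrist")[:,:,::-1].copy()
cv2.imwrite("pics/w4.png",over(im,c,(522,-328),13.7,P3,0))
E
```

```text
clock: 13.6
tcp_pos: [544.8, -147.0, 220.8]
eef_rot: [0.381, -3.113, -0.003]
ft_force: [-0.7, -0.4, -0.2]
opening: 38.2
gripper_force: 29.9
clock: 14.1
tcp_pos: [532.3, -316.5, 220.4]
eef_rot: [0.376, -3.114, -0.003]
ft_force: [0.1, 0.2, -1.0]
opening: 38.2
gripper_force: 29.9
clock: 14.4
tcp_pos: [533.8, -324.3, 222.3]
eef_rot: [0.384, -3.117, -0.005]
ft_force: [0.0, 1.0, -1.1]
opening: 38.3
gripper_force: 29.9
tcp [ 533.8 -324.3  222.3] shift [  1.3  -1.9 146.3] closing ang 104.05383200981291 turn 0.0538320098129077 tilt [ 0.  0. -1.] q7 2.33 t 14.4
```

View pics/w4.png

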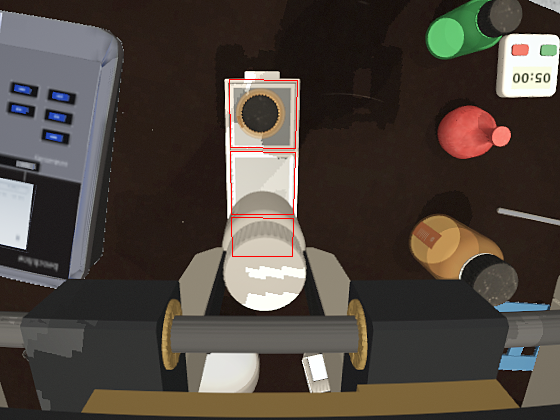

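The amber bottle stands upright, centred in the near pocket (261,113), and the overlay fits the tray. I lower the jar into the middle pocket.

```bash
python3 -m jog '[1,-2,15,0,0,0,0,0,35,0,0,0,0,0,35,0,0,0,0,0,30,0,0,0,0,0,18,0,0,0]'
python3 -m jog '[0,0,9,0,0,0,0,0,2,0,0,0,0,0,0,0,0,0,0,0,0,0,0,0]'
python3 -m jog '[0,0,1,0,0,0,0,0,0,0,0,0]'; python3 -m jog '[0,0,0.7,0,0,0,0,0,0,0,0,0]'
```

```text
clock: 14.95
tcp_pos: [532.8, -325.1, 88.1]
eef_rot: [0.387, -3.115, -0.006]
ft_force: [-0.3, 0.4, -0.8]
opening: 37.9
gripper_force: 29.9
clock: 15.35
tcp_pos: [534.1, -328.8, 81.0]
eef_rot: [-0.382, 3.116, -0.002]
ft_force: [0.3, 0.5, -0.7]
opening: 38.1
gripper_force: 29.9
clock: 15.55
tcp_pos: [533.4, -328.9, 79.3]
eef_rot: [-0.381, 3.117, -0.001]
ft_force: [0.3, -0.0, -1.3]
opening: 38.0
gripper_force: 29.9
clock: 15.75
tcp_pos: [533.1, -328.7, 78.0]
eef_rot: [-0.381, 3.118, -0.0]
ft_force: [0.2, -0.3, -0.6]
opening: 38.0
gripper_force: 29.9
```

```bash
python3 -m jog '[0,0,1.5,0,0,0,0,0,0,0,0,0]'; python3 -m jog '[0,0,1,0,0,0,0,0,0,0,0,0]';python3 -m jog '[0,0,0.7,0,0,0,0,0,0,0,0,0]';python3 -m jog '[0,0,0.7,0,0,0,0,0,0,0,0,0]'
```

```text
clock: 15.95
tcp_pos: [532.9, -328.6, 76.1]
eef_rot: [0.381, -3.118, -0.0]
ft_force: [-0.2, -0.3, -1.7]
opening: 38.3
gripper_force: 29.9
clock: 16.15
tcp_pos: [533.0, -328.6, 75.2]
eef_rot: [0.382, -3.118, -0.0]
ft_force: [-0.3, -0.1, -0.9]
opening: 38.2
gripper_force: 29.9
clock: 16.35
tcp_pos: [533.0, -328.6, 74.6]
eef_rot: [0.382, -3.118, -0.0]
ft_force: [-0.1, -0.3, -0.7]
opening: 38.3
gripper_force: 29.9
clock: 16.55
tcp_pos: [533.1, -328.7, 74.0]
eef_rot: [-0.382, 3.118, -0.0]
ft_force: [0.3, 0.2, -1.0]
opening: 37.8
gripper_force: 29.9
```

```bash
python3 -m jog '[0,0,0.7,0,0,0,0,0,0,0,0,0]';python3 -m jog '[0,0,0,0,0,0,0,0,0,0,0,0,0,0,0,0,0,0,0,0,0,0,0,0,0,0,0,0,0,0]' 0.6
python3 -m jog '[0,0,-5,0,0,0,0,0,-20,0,0,0,0,0,-40,0,0,0,0,0,-40,0,0,0,0,0,-35,0,0,0]'
python3 -m jog '[0,0,0,0,0,0,0,0,0,0,0,0]'
python3 - <<'E'
from h import *
go(547.5,144.5,210,104)
E
```

```text
clock: 16.75
tcp_pos: [533.3, -328.7, 73.8]
eef_rot: [-0.382, 3.118, -0.0]
ft_force: [-1.6, 0.5, 2.7]
opening: 38.0
gripper_force: 29.9
clock: 17.25
tcp_pos: [533.1, -328.6, 73.1]
eef_rot: [0.382, -3.118, -0.0]
ft_force: [-0.3, 0.8, -0.8]
opening: 72.0
gripper_force: 0.0
clock: 17.75
tcp_pos: [533.3, -328.8, 215.8]
eef_rot: [-0.381, 3.117, -0.002]
ft_force: [-0.1, -0.3, 0.1]
opening: 74.5
gripper_force: 0.0
clock: 17.95
tcp_pos: [533.3, -328.8, 214.4]
eef_rot: [-0.381, 3.117, -0.002]
ft_force: [-0.1, -0.1, -0.5]
opening: 74.6
gripper_force: 0.0
tcp [ 533.3 -328.8  214.4] shift [-127.9  455.9    3.9] closing ang 103.9526051742771 turn -0.04739482572290399 tilt [-0. -0. -1.] q7 2.33 t 17.95
```

```bash
python3 -m jog '[-5,18,4,0,0,0,-10,35.5,0,0,0,0,-10,35.5,0,0,0,0,-10,35.5,0,0,0,0,-10,35.5,0,0,0,0]'
python3 -m jog '[-10,35.5,0,0,0,0,-10,35.5,0,0,0,0,-10,35.5,0,0,0,0,-10,35.5,0,0,0,0,-10,35.5,0,0,0,0]'
python3 -m jog '[-10,35.5,0,0,0,0,-10,35.5,0,0,0,0,-10,35.5,0,0,0,0,-3,12,0,0,0,0,0,0,0,0,0,0]'
python3 -m jog '[0,0,0,0,0,0,0,0,0,0,0,0]'
python3 - <<'E'
from h import *
c=cam("wrist");im=arm.camera("wrist")[:,:,::-1].copy()
g=cv2.cvtColor(im,cv2.COLOR_BGR2HSV)
for P in([547.5,144.5,81],[547.5,144.5,0],[447.7,130.6,112]):
    q=proj(c,P);print(q)
cv2.imwrite("pics/w5.png",im)
go(547.5,144.5,54,104)
E
```

```text
clock: 18.45
tcp_pos: [536.9, -160.7, 207.4]
eef_rot: [0.381, -3.115, -0.002]
ft_force: [0.2, 0.7, -0.7]
opening: 74.1
gripper_force: 0.0
clock: 18.95
tcp_pos: [542.6, 23.2, 207.6]
eef_rot: [0.381, -3.115, -0.0]
ft_force: [0.7, 1.9, -0.1]
opening: 74.8
gripper_force: 0.0
clock: 19.45
tcp_pos: [546.1, 146.9, 207.8]
eef_rot: [0.388, -3.114, -0.001]
ft_force: [0.7, -0.4, 0.2]
opening: 74.2
gripper_force: 0.0
clock: 19.65
tcp_pos: [547.5, 141.8, 208.8]
eef_rot: [0.375, -3.118, 0.003]
ft_force: [0.4, -0.9, -0.4]
opening: 74.5
gripper_force: 0.0
[267.5 204.8]
[266.9 185.3]
[283.4  72.2]
tcp [547.6 142.  209. ] shift [ -0.7   2.7 155. ] closing ang 103.72647751257303 turn -0.27352248742697327 tilt [ 0. -0. -1.] q7 1.5 t 19.7
```

View pics/w5.png

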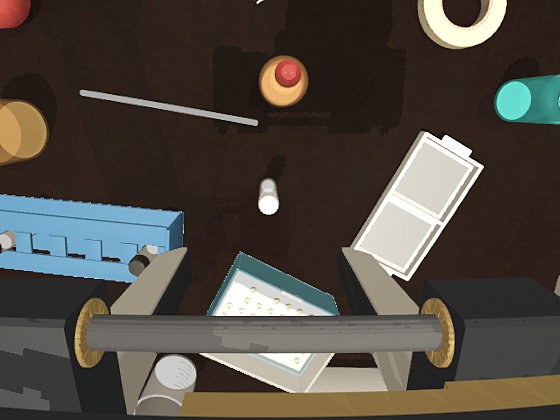

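The vial's cap is at (268,204), as predicted, and the bench around it is clear for the fingers.

```bash
python3 - <<'E'
from h import *
c=cam("wrist");print("dropper",cast(c,(288,70),114))
E
python3 -m jog '[0,1.5,20,0,0,0,0,0,40,0,0,0,0,0,40,0,0,0,0,0,30,0,0,0,0,0,15,0,0,0]'
python3 -m jog '[0,0,4,0,0,0,0,0,0,0,0,0]'
python3 -m jog '[0,0,0,0,0,0,0,0,0,0,0,0,0,0,0,0,0,0,0,0,0,0,0,0,0,0,0,0,0,0]' -1
python3 -m jog '[0,0,0,0,0,0,0,0,0,0,0,0,0,0,0,0,0,0,0,0,0,0,0,0,0,0,0,0,0,0]'
python3 -m jog '[0,0,0,0,0,0,0,0,0,0,0,0,0,0,0,0,0,0]'
```

```text
dropper [446.  133.5 114. ]
clock: 20.2
tcp_pos: [545.5, 143.8, 61.5]
eef_rot: [0.377, -3.114, 0.003]
ft_force: [1.0, -0.1, -0.5]
opening: 74.4
gripper_force: 0.0
clock: 20.4
tcp_pos: [547.2, 145.0, 60.1]
eef_rot: [0.379, -3.118, 0.001]
ft_force: [-0.1, -0.3, 0.1]
opening: 74.3
gripper_force: 0.0
clock: 20.9
tcp_pos: [547.1, 146.3, 60.6]
eef_rot: [-0.382, 3.118, 0.0]
ft_force: [-0.2, 0.5, 0.3]
opening: 38.9
gripper_force: 0.0
clock: 21.4
tcp_pos: [547.0, 146.2, 60.2]
eef_rot: [0.381, -3.118, 0.0]
ft_force: [-0.7, 0.6, -0.2]
opening: 16.3
gripper_force: 30.0
clock: 21.7
tcp_pos: [547.0, 146.2, 60.2]
eef_rot: [0.382, -3.118, 0.0]
ft_force: [0.2, 0.1, -0.1]
opening: 16.5
gripper_force: 30.0
```

```bash
python3 -m jog '[0,0,-5,0,0,0,0,0,-20,0,0,0,0,0,-40,0,0,0,0,0,-45,0,0,0,0,0,-40,0,0,0]'
python3 -m jog '[0,0,-10,0,0,0,0,0,0,0,0,0,0,0,0,0,0,0]'
python3 - <<'E'
from h import *
go(590,-311.5,220,104)
E
```

```text
clock: 22.2
tcp_pos: [547.0, 146.2, 212.6]
eef_rot: [-0.381, 3.117, 0.0]
ft_force: [0.9, -0.3, -1.3]
opening: 16.2
gripper_force: 30.0
clock: 22.5
tcp_pos: [546.0, 145.9, 219.0]
eef_rot: [0.381, -3.116, 0.001]
ft_force: [-0.5, -0.4, -0.6]
opening: 16.6
gripper_force: 30.0
tcp [546.  145.9 219. ] shift [  67.5 -454.5   -0.8] closing ang 103.9511974879151 turn -0.04880251208490449 tilt [ 0. -0. -1.] q7 1.49 t 22.5
```

```bash
python3 -m jog '[2.5,-20,0,0,0,0,5.2,-34.5,0,0,0,0,5.2,-34.5,0,0,0,0,5.2,-34.5,0,0,0,0,5.2,-34.5,0,0,0,0]'
python3 -m jog '[5.2,-34.5,0,0,0,0,5.2,-34.5,0,0,0,0,5.2,-34.5,0,0,0,0,5.2,-34.5,0,0,0,0,5.2,-34.5,0,0,0,0]'
python3 -m jog '[5.2,-34.5,0,0,0,0,5.2,-34.5,0,0,0,0,5.2,-34.5,0,0,0,0,2.5,-20,0,0,0,0,0,0,0,0,0,0]'
python3 -m jog '[0,0,0,0,0,0,0,0,0,0,0,0]'
python3 - <<'E'
from tray import *
go(590,-311.5,70,104)
c=cam("wrist");im=arm.camera("wrist")[:,:,::-1].copy()
cv2.imwrite("pics/w6.png",over(im,c,(522,-328),13.7,P3,0))
E
```

```text
clock: 23.0
tcp_pos: [561.0, -14.1, 217.6]
eef_rot: [0.381, -3.113, -0.001]
ft_force: [0.9, 0.5, 0.1]
opening: 16.5
gripper_force: 30.0
clock: 23.5
tcp_pos: [577.5, -187.4, 217.4]
eef_rot: [0.381, -3.113, -0.003]
ft_force: [0.8, -0.0, -0.7]
opening: 16.5
gripper_force: 30.0
clock: 24.0
tcp_pos: [588.5, -314.8, 216.8]
eef_rot: [0.371, -3.114, -0.0]
ft_force: [-0.0, 0.2, -0.3]
opening: 16.6
gripper_force: 30.0
clock: 24.2
tcp_pos: [591.3, -307.8, 219.2]
eef_rot: [0.386, -3.117, -0.005]
ft_force: [0.0, 0.5, -0.8]
opening: 16.4
gripper_force: 30.0
tcp [ 591.3 -307.8  219.2] shift [  2.   -3.8 149.1] closing ang 104.12352621515588 turn 0.12352621515587714 tilt [ 0.  0. -1.] q7 2.26 t 24.2
```

View pics/w6.png

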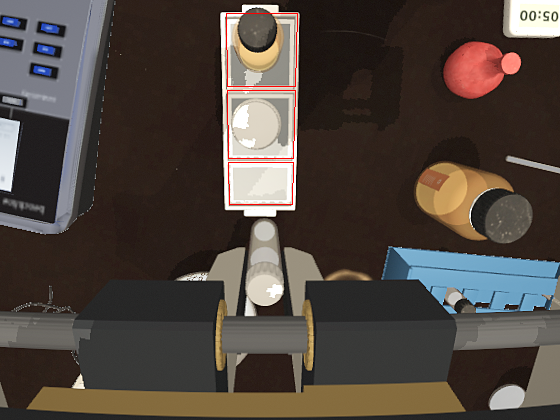

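Jar (255,124) and amber (257,40) stand in their pockets. The small pocket (260,184) is free, and I lower the vial into it.

```bash
python3 -m jog '[1,-2,15,0,0,0,0,0,35,0,0,0,0,0,35,0,0,0,0,0,30,0,0,0,0,0,18,0,0,0]'
python3 -m jog '[0,0,9,0,0,0,0,0,4,0,0,0,0,0,0,0,0,0,0,0,0,0,0,0]'
python3 -m jog '[0,0,2,0,0,0,0,0,0,0,0,0]'; python3 -m jog '[0,0,1,0,0,0,0,0,0,0,0,0,0,0,0,0,0,0]'
```

```text
clock: 24.75
tcp_pos: [589.6, -310.0, 84.7]
eef_rot: [0.385, -3.115, -0.005]
ft_force: [0.2, 0.1, -0.2]
opening: 16.5
gripper_force: 30.0
clock: 25.15
tcp_pos: [591.5, -313.0, 75.7]
eef_rot: [-0.382, 3.116, -0.002]
ft_force: [-0.0, -0.3, -0.7]
opening: 16.3
gripper_force: 30.0
clock: 25.35
tcp_pos: [590.8, -313.0, 72.8]
eef_rot: [-0.381, 3.118, -0.001]
ft_force: [-0.2, -0.0, -0.4]
opening: 16.5
gripper_force: 30.0
clock: 25.65
tcp_pos: [590.6, -312.8, 71.3]
eef_rot: [0.382, -3.118, 0.0]
ft_force: [0.8, 0.4, -1.2]
opening: 16.5
gripper_force: 30.0
```

```bash
python3 -m jog '[0,0,3,0,0,0,0,0,1.5,0,0,0,0,0,0,0,0,0,0,0,0,0,0,0]'; python3 -m jog '[0,0,1,0,0,0,0,0,0,0,0,0,0,0,0,0,0,0]'; python3 -m jog '[0,0,0.7,0,0,0,0,0,0,0,0,0,0,0,0,0,0,0]';  python3 -m jog '[0,0,0.7,0,0,0,0,0,0,0,0,0,0,0,0,0,0,0]'
```

```text
clock: 26.05
tcp_pos: [590.5, -312.8, 66.6]
eef_rot: [0.382, -3.118, -0.0]
ft_force: [0.8, 0.2, -0.2]
opening: 16.7
gripper_force: 30.0
clock: 26.35
tcp_pos: [590.6, -312.8, 65.8]
eef_rot: [0.382, -3.118, 0.0]
ft_force: [-0.4, 0.8, 0.2]
opening: 16.5
gripper_force: 30.0
clock: 26.65
tcp_pos: [590.5, -312.9, 65.0]
eef_rot: [0.381, -3.118, 0.0]
ft_force: [0.9, 0.6, -0.3]
opening: 16.7
gripper_force: 30.0
clock: 26.95
tcp_pos: [590.6, -312.8, 64.3]
eef_rot: [0.382, -3.118, -0.0]
ft_force: [0.5, 0.2, -0.2]
opening: 16.5
gripper_force: 30.0
```

```bash
python3 -m jog '[0,0,0.7,0,0,0,0,0,0,0,0,0,0,0,0,0,0,0]'
python3 -m jog '[0,0,0,0,0,0,0,0,0,0,0,0,0,0,0,0,0,0,0,0,0,0,0,0,0,0,0,0,0,0]' 0.1
python3 -m jog '[0,0,-5,0,0,0,0,0,-20,0,0,0,0,0,-40,0,0,0,0,0,-45,0,0,0,0,0,-45,0,0,0]'
python3 -m jog '[0,0,0,0,0,0,0,0,0,0,0,0]'
python3 - <<'E'
from h import *
go(446,133,220,76)
E
```

```text
clock: 27.25
tcp_pos: [590.8, -312.9, 64.2]
eef_rot: [-0.382, 3.118, -0.0]
ft_force: [-0.8, 0.4, 3.3]
opening: 16.8
gripper_force: 30.0
clock: 27.75
tcp_pos: [590.5, -312.8, 63.5]
eef_rot: [0.382, -3.118, -0.0]
ft_force: [-0.4, -0.3, -0.4]
opening: 49.8
gripper_force: 0.0
clock: 28.25
tcp_pos: [590.3, -312.7, 220.5]
eef_rot: [0.382, -3.118, -0.0]
ft_force: [0.8, -0.6, 0.0]
opening: 50.8
gripper_force: 0.0
clock: 28.45
tcp_pos: [591.0, -313.1, 220.4]
eef_rot: [-0.381, 3.116, -0.003]
ft_force: [0.1, -0.2, -0.7]
opening: 51.5
gripper_force: 0.0
tcp [ 591.  -313.1  220.4] shift [ 33.2 467.9  -0.7] closing ang 103.94746267576193 turn 27.947462675761926 tilt [-0. -0. -1.] q7 2.27 t 28.45
```

```bash
python3 -m jog '[1,20,0,0,0,0,2.4,34,0,0,0,0,2.4,34,0,0,0,0,2.4,34,0,0,0,0,2.4,34,0,0,0,0]'
python3 -m jog '[2.4,34,0,0,0,0,2.4,34,0,0,0,0,2.4,34,0,0,0,0,2.4,34,0,0,0,0,2.4,34,0,0,0,0]'
python3 -m jog '[2.4,34,0,0,0,0,2.4,34,0,0,0,0,2.4,34,0,0,0,0,2.4,34,0,0,0,0,1,5,0,0,0,0]'
python3 -m jog '[0,0,0,0,0,7,0,0,0,0,0,7,0,0,0,0,0,7,0,0,0,0,0,7,0,0,0,0,0,0]'
python3 -m jog '[0,0,0,0,0,0,0,0,0,0,0,0]'
python3 - <<'E'
from h import *
c=cam("wrist");im=arm.camera("wrist")[:,:,::-1].copy()
cv2.imwrite("pics/w7.png",im)
g=cv2.cvtColor(im,cv2.COLOR_BGR2HSV);h=g[...,0]
m=(((h<5)|(h>172))&(g[...,1]>120)&(g[...,2]>60)).astype('uint8')
n,_,st,ce=cv2.connectedComponentsWithStats(m)
for i in range(1,n):
    if st[i,4]>80:print(st[i],ce[i],cast(c,ce[i],105))
print(proj(c,[446,133,105]))
go(446,133,86,76)
E
```

```text
clock: 28.95
tcp_pos: [540.8, -162.3, 216.6]
eef_rot: [0.381, -3.114, -0.003]
ft_force: [0.6, 0.4, 0.1]
opening: 51.6
gripper_force: 0.0
clock: 29.45
tcp_pos: [488.1, -0.7, 217.0]
eef_rot: [0.381, -3.114, -0.001]
ft_force: [1.1, 0.5, -0.1]
opening: 50.8
gripper_force: 0.0
clock: 29.95
tcp_pos: [442.8, 136.7, 217.2]
eef_rot: [0.394, -3.112, -0.003]
ft_force: [0.0, 0.4, 0.0]
opening: 50.9
gripper_force: 0.0
clock: 30.45
tcp_pos: [445.0, 131.2, 217.5]
eef_rot: [-0.385, -3.115, 0.003]
ft_force: [-0.2, -0.1, 0.4]
opening: 51.4
gripper_force: 0.0
clock: 30.65
tcp_pos: [445.5, 131.9, 218.2]
eef_rot: [-0.382, -3.117, 0.001]
ft_force: [-0.1, -0.5, -0.7]
opening: 51.1
gripper_force: 0.0
[  6 135  16  15 150] [ 13.4 141.9] [346.3 -43.7 105. ]
[255 194  24  28 499] [266.2 208.1] [445.5 134.1 105. ]
[   0  210   46   50 1894] [ 20.  233.8] [417.5 -69.8 105. ]
[264.9 209. ]
tcp [445.6 132.  218.3] shift [ -0.2   1.1 132.3] closing ang 76.00751796323226 turn 0.007517963232260172 tilt [ 0. -0. -1.] q7 1.01 t 30.7
```

View pics/w7.png

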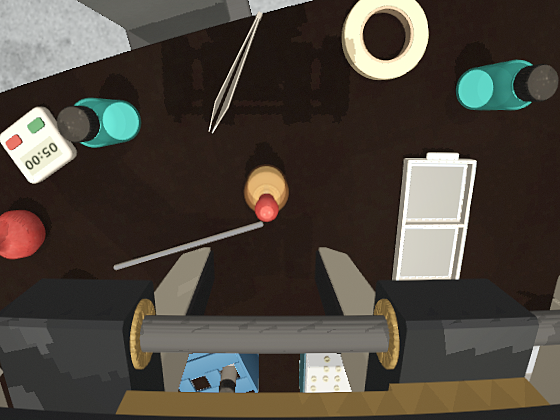

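The dropping bottle's red bulb is at (266,208), within 1–2 px of the prediction. I grip it by the bulb.

```bash
python3 -m jog '[0,1.5,20,0,0,0,0,0,40,0,0,0,0,0,40,0,0,0,0,0,20,0,0,0,0,0,10,0,0,0]'
python3 -m jog '[0,0,2,0,0,0,0,0,0,0,0,0]'
python3 -m jog '[0,0,0,0,0,0,0,0,0,0,0,0,0,0,0,0,0,0,0,0,0,0,0,0,0,0,0,0,0,0]' -1
python3 -m jog '[0,0,0,0,0,0,0,0,0,0,0,0,0,0,0,0,0,0,0,0,0,0,0,0,0,0,0,0,0,0]'
python3 -m jog '[0,0,-3,0,0,0,0,0,-10,0,0,0,0,0,-30,0,0,0,0,0,-30,0,0,0,0,0,-17,0,0,0]'
python3 -m jog '[0,0,0,0,0,0,0,0,0,0,0,0]'
python3 - <<'E'
from h import *
go(564.5,294,176,76)
E
```

```text
clock: 31.2
tcp_pos: [445.0, 133.4, 86.8]
eef_rot: [-0.383, -3.115, 0.002]
ft_force: [-0.1, 0.2, 0.6]
opening: 51.1
gripper_force: 0.0
clock: 31.4
tcp_pos: [446.7, 134.0, 87.1]
eef_rot: [0.384, 3.117, 0.001]
ft_force: [0.2, 0.0, 0.8]
opening: 51.1
gripper_force: 0.0
clock: 31.9
tcp_pos: [446.2, 133.9, 86.9]
eef_rot: [0.384, 3.118, 0.0]
ft_force: [0.3, -0.4, 1.4]
opening: 17.5
gripper_force: 30.0
clock: 32.4
tcp_pos: [446.3, 133.9, 86.8]
eef_rot: [0.384, 3.118, 0.0]
ft_force: [-0.7, -0.9, 4.9]
opening: 17.1
gripper_force: 30.0
clock: 32.9
tcp_pos: [446.7, 134.1, 179.0]
eef_rot: [0.384, 3.115, 0.002]
ft_force: [-0.1, -0.3, -0.6]
opening: 17.4
gripper_force: 30.0
clock: 33.1
tcp_pos: [445.7, 133.8, 176.5]
eef_rot: [-0.384, -3.118, 0.0]
ft_force: [0.4, -0.4, -0.9]
opening: 17.4
gripper_force: 30.0
tcp [445.7 133.8 176.5] shift [-76.4 184.2   0.5] closing ang 75.96174472358688 turn -0.03825527641312476 tilt [ 0. -0. -1.] q7 1.01 t 33.1
```

```bash
python3 -m jog '[-6,15,0,0,0,0,-13,31,0,0,0,0,-13,31,0,0,0,0,-13,31,0,0,0,0,-13,31,0,0,0,0]'
python3 -m jog '[-12,30,0,0,0,0,-6,15,0,0,0,0,0,0,0,0,0,0,0,0,0,0,0,0]'
python3 - <<'E'
from tray import *
c=cam("wrist");im=arm.camera("wrist")[:,:,::-1].copy()
cv2.imwrite("pics/w8.png",over(im,c,(530.6,302.5),-14,P2,0))
go(564.5,294,92,76)
E
```

```text
clock: 33.6
tcp_pos: [535.7, 255.2, 174.5]
eef_rot: [-0.384, -3.115, 0.004]
ft_force: [0.5, 0.5, -0.3]
opening: 17.8
gripper_force: 30.0
clock: 34.0
tcp_pos: [563.3, 292.7, 174.7]
eef_rot: [-0.384, -3.115, 0.005]
ft_force: [0.8, -0.7, -0.1]
opening: 17.2
gripper_force: 30.0
tcp [563.5 292.1 175.3] shift [-0.7  2.3 83.3] closing ang 75.89292665722724 turn -0.10707334277276459 tilt [ 0. -0. -1.] q7 0.84 t 34.05
```

View pics/w8.png

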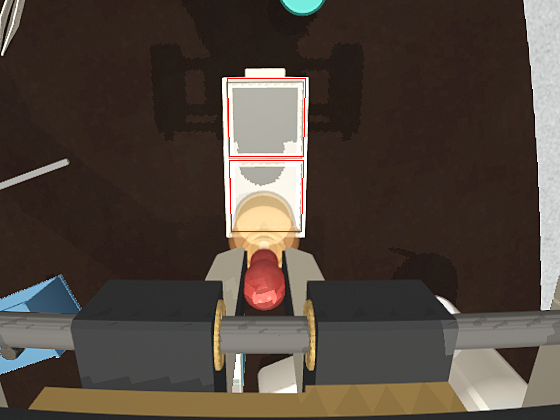

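The overlay fits tray_two (rim at 223–309), and the bottle hangs over the far pocket.

```bash
python3 -m jog '[0,1,10,0,0,0,0,0,25,0,0,0,0,0,25,0,0,0,0,0,12,0,0,0,0,0,6,0,0,0]'
python3 -m jog '[0,0,3,0,0,0,0,0,0,0,0,0,0,0,0,0,0,0]'
python3 -m jog '[0,0,1,0,0,0,0,0,0,0,0,0,0,0,0,0,0,0]'; python3 -m jog '[0,0,1,0,0,0,0,0,0,0,0,0,0,0,0,0,0,0]'
```

```text
clock: 34.55
tcp_pos: [563.8, 293.8, 97.1]
eef_rot: [-0.385, -3.116, 0.003]
ft_force: [0.3, 0.9, -1.2]
opening: 17.1
gripper_force: 30.0
clock: 34.85
tcp_pos: [565.4, 295.2, 96.7]
eef_rot: [0.384, 3.116, 0.002]
ft_force: [0.4, 0.7, -1.0]
opening: 17.0
gripper_force: 30.0
clock: 35.15
tcp_pos: [564.9, 295.0, 94.9]
eef_rot: [0.384, 3.118, 0.0]
ft_force: [1.3, 0.4, -0.0]
opening: 17.4
gripper_force: 30.0
clock: 35.45
tcp_pos: [564.7, 294.8, 93.6]
eef_rot: [-0.384, -3.118, 0.0]
ft_force: [0.2, -0.1, -0.8]
opening: 17.2
gripper_force: 30.0
```

```bash
python3 -m jog '[0,0,1,0,0,0,0,0,0,0,0,0,0,0,0,0,0,0]'; python3 -m jog '[0,0,0.8,0,0,0,0,0,0,0,0,0,0,0,0,0,0,0]'; python3 -m jog '[0,0,0.6,0,0,0,0,0,0,0,0,0,0,0,0,0,0,0]'; python3 -m jog '[0,0,0.6,0,0,0,0,0,0,0,0,0,0,0,0,0,0,0]'
```

```text
clock: 35.75
tcp_pos: [564.7, 294.9, 92.6]
eef_rot: [-0.384, -3.118, 0.0]
ft_force: [0.4, 0.3, -1.1]
opening: 17.5
gripper_force: 30.0
clock: 36.05
tcp_pos: [564.7, 294.9, 91.8]
eef_rot: [-0.384, -3.118, 0.0]
ft_force: [0.1, -0.0, -0.2]
opening: 17.3
gripper_force: 30.0
clock: 36.35
tcp_pos: [564.7, 294.9, 91.2]
eef_rot: [-0.384, -3.118, 0.0]
ft_force: [0.1, 0.6, -1.2]
opening: 17.2
gripper_force: 30.0
clock: 36.65
tcp_pos: [565.0, 294.9, 91.1]
eef_rot: [0.384, 3.117, 0.0]
ft_force: [-0.9, -0.8, 3.0]
opening: 16.9
gripper_force: 30.0
```

```bash
python3 -m jog '[0,0,0,0,0,0,0,0,0,0,0,0,0,0,0,0,0,0,0,0,0,0,0,0,0,0,0,0,0,0]' 0.1
python3 -m jog '[0,0,-5,0,0,0,0,0,-20,0,0,0,0,0,-40,0,0,0,0,0,-40,0,0,0,0,0,-20,0,0,0]'
python3 -m jog '[0,0,0,0,0,0,0,0,0,0,0,0]'
python3 - <<'E'
from h import *
go(440,-130,215,76)
E
```

```text
clock: 37.15
tcp_pos: [564.7, 294.9, 90.5]
eef_rot: [-0.384, -3.118, 0.0]
ft_force: [0.5, 0.3, 0.4]
opening: 49.5
gripper_force: 0.0
clock: 37.65
tcp_pos: [566.4, 295.6, 220.2]
eef_rot: [0.384, 3.113, 0.006]
ft_force: [0.9, 0.4, 0.2]
opening: 51.0
gripper_force: 0.0
clock: 37.85
tcp_pos: [564.5, 294.7, 215.6]
eef_rot: [-0.384, -3.118, 0.0]
ft_force: [0.1, 0.3, -0.4]
opening: 50.9
gripper_force: 0.0
tcp [564.5 294.7 215.6] shift [  17.6 -442.2    0.6] closing ang 75.95167326791929 turn -0.048326732080710144 tilt [ 0. -0. -1.] q7 0.84 t 37.85
```

```bash
python3 -m jog '[1,-20,0,0,0,0,1.4,-34,0,0,0,0,1.4,-34,0,0,0,0,1.4,-34,0,0,0,0,1.4,-34,0,0,0,0]'
python3 -m jog '[1.4,-34,0,0,0,0,1.4,-34,0,0,0,0,1.4,-34,0,0,0,0,1.4,-34,0,0,0,0,1.4,-34,0,0,0,0]'
python3 -m jog '[1.4,-34,0,0,0,0,1.4,-34,0,0,0,0,1.4,-34,0,0,0,0,1,-14,0,0,0,0,0,0,0,0,0,0]'
python3 -m jog '[0,0,0,0,0,0,0,0,0,0,0,0]'
python3 - <<'E'
from h import *
c=cam("wrist");im=arm.camera("wrist")[:,:,::-1].copy()
for P in([430,-134,80],[430,-134,27]):
    q=proj(c,P);print(q);cv2.circle(im,tuple(np.int32(q)),3,(255,255,0),1)
cv2.imwrite("pics/w9.png",im)
go(430,-134,55,76)
E
```

```text
clock: 38.35
tcp_pos: [518.7, 143.5, 213.6]
eef_rot: [-0.383, -3.114, 0.003]
ft_force: [0.9, -0.0, 1.0]
opening: 51.2
gripper_force: 0.0
clock: 38.85
tcp_pos: [470.6, -19.3, 214.0]
eef_rot: [-0.383, -3.114, 0.001]
ft_force: [0.4, 0.2, 0.0]
opening: 51.1
gripper_force: 0.0
clock: 39.35
tcp_pos: [437.1, -131.6, 214.3]
eef_rot: [-0.392, -3.113, 0.001]
ft_force: [0.3, 0.1, -0.0]
opening: 51.2
gripper_force: 0.0
clock: 39.55
tcp_pos: [439.3, -127.7, 215.0]
eef_rot: [-0.38, -3.117, -0.001]
ft_force: [0.4, -0.4, -0.1]
opening: 51.4
gripper_force: 0.0
[253.2 193.4]
[254.7 181.5]
tcp [ 439.5 -127.7  215.2] shift [  7.5  -8.5 160.2] closing ang 76.11691544069681 turn 0.1169154406968147 tilt [ 0.  0. -1.] q7 1.62 t 39.6
```

View pics/w9.png

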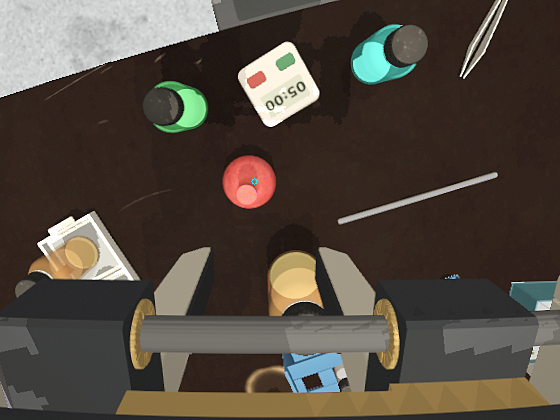

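The bulb's neck top is at (246,194) and the prediction was (253,193), so I re-cast it.

```bash
python3 - <<'E'
from h import *
c=cam("wrist");P=cast(c,(246,194),80);print(P);B=cast(c,(249,181),30);print(B)
go(P[0],P[1],55,76)
E
```

```text
[ 429.3 -140.1   80. ]
[ 427.9 -139.1   30. ]
tcp [ 439.5 -127.7  215.2] shift [  6.7 -14.6 160.2] closing ang 76.11691544069681 turn 0.1169154406968147 tilt [ 0.  0. -1.] q7 1.62 t 39.6
```

```bash
python3 -m jog '[7,-14,10,0,0,0,0,0,40,0,0,0,0,0,40,0,0,0,0,0,35,0,0,0,0,0,20,0,0,0]'
python3 -m jog '[0,0,10,0,0,0,0,0,3,0,0,0,0,0,0,0,0,0,0,0,0,0,0,0]'
python3 -m jog '[0,0,0,0,0,0,0,0,0,0,0,0,0,0,0,0,0,0,0,0,0,0,0,0,0,0,0,0,0,0]' -1
python3 -m jog '[0,0,0,0,0,0,0,0,0,0,0,0,0,0,0,0,0,0,0,0,0,0,0,0,0,0,0,0,0,0]'
python3 -m jog '[0,0,-3,0,0,0,0,0,-10,0,0,0,0,0,-30,0,0,0,0,0,-40,0,0,0,0,0,-40,0,0,0]'
python3 -m jog '[0,0,-20,0,0,0,0,0,0,0,0,0,0,0,0,0,0,0]'
python3 - <<'E'
from h import *
go(496.6,311,205,76)
E
```

```text
clock: 40.1
tcp_pos: [428.3, -139.5, 68.3]
eef_rot: [-0.38, -3.115, -0.002]
ft_force: [-0.1, -0.4, 0.5]
opening: 51.2
gripper_force: 0.0
clock: 40.5
tcp_pos: [429.9, -141.3, 58.6]
eef_rot: [0.383, 3.116, -0.001]
ft_force: [-0.0, -1.1, 0.6]
opening: 51.2
gripper_force: 0.0
clock: 41.0
tcp_pos: [429.1, -141.2, 57.7]
eef_rot: [0.384, 3.118, -0.0]
ft_force: [-0.1, 0.7, -0.8]
opening: 16.3
gripper_force: 30.0
clock: 41.5
tcp_pos: [429.1, -141.3, 57.7]
eef_rot: [0.384, 3.118, -0.0]
ft_force: [-0.7, -1.1, 2.2]
opening: 16.3
gripper_force: 30.0
clock: 42.0
tcp_pos: [428.4, -141.1, 182.4]
eef_rot: [-0.384, -3.117, -0.0]
ft_force: [0.5, -0.2, -1.1]
opening: 16.5
gripper_force: 30.0
clock: 42.3
tcp_pos: [428.6, -141.0, 200.7]
eef_rot: [0.384, 3.118, 0.0]
ft_force: [-0.7, 0.3, -0.7]
opening: 16.3
gripper_force: 30.0
tcp [ 428.6 -141.   200.7] shift [ 43.7 455.   -4.3] closing ang 75.96016248552706 turn -0.03983751447293571 tilt [-0.  0. -1.] q7 1.66 t 42.3
```

```bash
python3 -m jog '[2,20,0,0,0,0,3.3,34.5,0,0,0,0,3.3,34.5,0,0,0,0,3.3,34.5,0,0,0,0,3.3,34.5,0,0,0,0]'
python3 -m jog '[3.3,34.5,0,0,0,0,3.3,34.5,0,0,0,0,3.3,34.5,0,0,0,0,3.3,34.5,0,0,0,0,3.3,34.5,0,0,0,0]'
python3 -m jog '[3.3,34.5,0,0,0,0,3.3,34.5,0,0,0,0,3.3,34.5,0,0,0,0,2,21,0,0,0,0,0,0,0,0,0,0]'
python3 -m jog '[0,0,0,0,0,0,0,0,0,0,0,0]'
python3 - <<'E'
from tray import *
c=cam("wrist");im=arm.camera("wrist")[:,:,::-1].copy()
cv2.imwrite("pics/w10.png",over(im,c,(530.6,302.5),-14,P2,0))
go(496.6,311,63,76)
E
```

```text
clock: 42.8
tcp_pos: [451.3, 17.0, 198.9]
eef_rot: [-0.384, -3.114, 0.002]
ft_force: [0.9, -0.3, -0.1]
opening: 16.2
gripper_force: 30.0
clock: 43.3
tcp_pos: [477.3, 188.0, 198.5]
eef_rot: [-0.384, -3.114, 0.004]
ft_force: [0.8, -1.0, 0.3]
opening: 16.8
gripper_force: 30.0
clock: 43.8
tcp_pos: [495.2, 314.5, 197.9]
eef_rot: [-0.374, -3.115, 0.001]
ft_force: [0.2, -0.7, -0.5]
opening: 16.5
gripper_force: 30.0
clock: 44.0
tcp_pos: [497.0, 308.3, 199.6]
eef_rot: [-0.388, -3.116, 0.005]
ft_force: [-0.0, -0.3, -0.4]
opening: 16.4
gripper_force: 30.0
tcp [497.2 308.4 200. ] shift [  1.1   2.7 137. ] closing ang 75.80122081199698 turn -0.19877918800301586 tilt [ 0. -0. -1.] q7 0.75 t 44.05
```

View pics/w10.png

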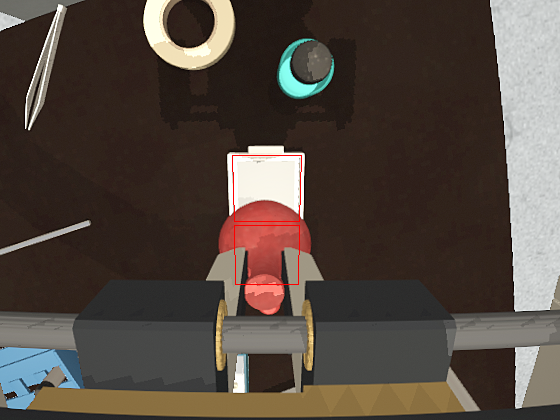

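The near pocket overlay (233–300) lies over the tray rim (228–305). The bulb is held straight, so I lower it.

```bash
python3 -m jog '[0,1,10,0,0,0,0,0,35,0,0,0,0,0,35,0,0,0,0,0,30,0,0,0,0,0,15,0,0,0]'
python3 -m jog '[0,0,6,0,0,0,0,0,2,0,0,0,0,0,0,0,0,0,0,0,0,0,0,0]'
python3 -m jog '[0,0,1,0,0,0,0,0,0,0,0,0,0,0,0,0,0,0]'; python3 -m jog '[0,0,1,0,0,0,0,0,0,0,0,0,0,0,0,0,0,0]'
```

```text
clock: 44.55
tcp_pos: [495.7, 309.7, 72.4]
eef_rot: [-0.385, -3.114, 0.006]
ft_force: [-0.6, 0.4, -0.9]
opening: 16.1
gripper_force: 30.0
clock: 44.95
tcp_pos: [498.1, 312.0, 68.7]
eef_rot: [0.384, 3.116, 0.002]
ft_force: [0.3, -0.5, -0.7]
opening: 16.5
gripper_force: 30.0
clock: 45.25
tcp_pos: [497.5, 311.8, 67.0]
eef_rot: [0.384, 3.118, 0.001]
ft_force: [-0.7, 0.1, -0.8]
opening: 16.4
gripper_force: 30.0
clock: 45.55
tcp_pos: [497.4, 311.7, 65.5]
eef_rot: [-0.384, -3.118, 0.0]
ft_force: [-0.2, -0.5, -1.9]
opening: 16.4
gripper_force: 30.0
```

```bash
python3 -m jog '[0,0,1.5,0,0,0,0,0,0,0,0,0,0,0,0,0,0,0]'; python3 -m jog '[0,0,1,0,0,0,0,0,0,0,0,0,0,0,0,0,0,0]'; python3 -m jog '[0,0,0.6,0,0,0,0,0,0,0,0,0,0,0,0,0,0,0]'; python3 -m jog '[0,0,0.6,0,0,0,0,0,0,0,0,0,0,0,0,0,0,0]'
```

```text
clock: 45.85
tcp_pos: [497.4, 311.7, 64.0]
eef_rot: [-0.384, -3.118, 0.0]
ft_force: [-0.2, 0.2, -0.4]
opening: 16.3
gripper_force: 30.0
clock: 46.15
tcp_pos: [497.4, 311.7, 63.1]
eef_rot: [-0.384, -3.118, 0.0]
ft_force: [-0.2, 0.6, 0.0]
opening: 16.3
gripper_force: 30.0
clock: 46.45
tcp_pos: [497.4, 311.7, 62.5]
eef_rot: [-0.384, -3.118, 0.0]
ft_force: [-0.8, 0.2, -0.4]
opening: 16.7
gripper_force: 30.0
clock: 46.75
tcp_pos: [497.4, 311.7, 61.9]
eef_rot: [-0.384, -3.118, 0.0]
ft_force: [-0.3, -0.1, -0.9]
opening: 16.2
gripper_force: 30.0
```

Next come one more small step, the release, a retreat away from the top camera's view of the trays, and a final look.

```bash
python3 -m jog '[0,0,0.6,0,0,0,0,0,0,0,0,0,0,0,0,0,0,0]'
python3 -m jog '[0,0,0,0,0,0,0,0,0,0,0,0,0,0,0,0,0,0,0,0,0,0,0,0,0,0,0,0,0,0]' 0.1
python3 -m jog '[0,0,-5,0,0,0,0,0,-20,0,0,0,0,0,-40,0,0,0,0,0,-45,0,0,0,0,0,-45,0,0,0]'
python3 -m jog '[0,-30,0,0,0,0,0,-30,0,0,0,0,0,-40,0,0,0,0,0,-40,0,0,0,0,0,-40,0,0,0,0]'
python3 -m jog '[0,-40,0,0,0,0,0,-40,0,0,0,0,0,-30,0,0,0,0,0,0,0,0,0,0,0,0,0,0,0,0]'
python3 - <<'E'
from h import *
im=arm.camera("top")[:,:,::-1];s=arm.camera("scene")[:,:,::-1]
a=im[140:240,130:230];b=im[140:240,355:455]
f=lambda x,w,h:cv2.resize(x,(w,h),interpolation=cv2.INTER_CUBIC)
out=np.vstack([np.hstack([f(a,300,300),f(b,300,300)]),np.hstack([f(s[140:210,175:255],300,262),f(s[190:300,370:470],300,262)])])
cv2.imwrite("pics/fin.png",out);print(arm.sense()["clock"])
E
```

```text
clock: 47.05
tcp_pos: [497.5, 311.8, 61.8]
eef_rot: [0.384, 3.118, 0.0]
ft_force: [-1.3, 0.2, 3.5]
opening: 16.4
gripper_force: 30.0
clock: 47.55
tcp_pos: [497.4, 311.7, 61.2]
eef_rot: [-0.384, -3.118, 0.0]
ft_force: [1.1, 0.4, 0.6]
opening: 49.7
gripper_force: 0.0
clock: 48.05
tcp_pos: [497.1, 311.5, 218.2]
eef_rot: [-0.384, -3.118, 0.0]
ft_force: [0.3, 0.5, -0.5]
opening: 51.3
gripper_force: 0.0
clock: 48.55
tcp_pos: [453.2, 135.7, 216.8]
eef_rot: [0.384, 3.117, 0.0]
ft_force: [0.4, -0.7, 0.0]
opening: 51.0
gripper_force: 0.0
clock: 49.05
tcp_pos: [427.2, 30.2, 216.8]
eef_rot: [0.387, 3.117, 0.001]
ft_force: [-0.1, 1.0, -0.2]
opening: 50.9
gripper_force: 0.0
49.15
```

View pics/fin.png

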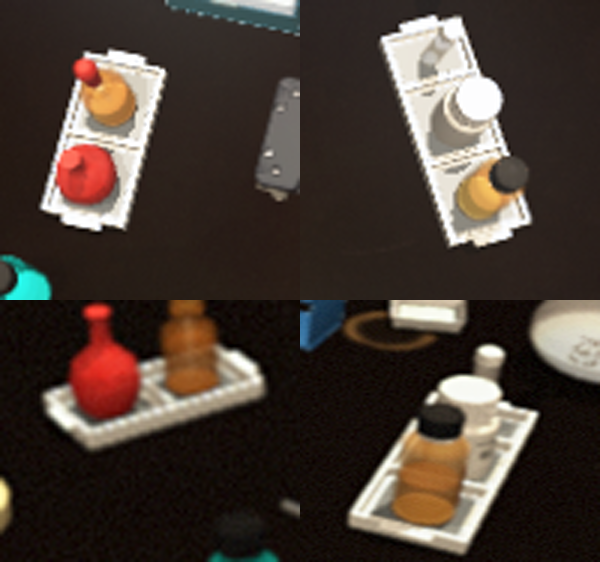

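All five pieces stand upright in their pockets: the dropper at (108,98) and bulb at (87,175) on the left, and the vial at (440,50), jar at (470,115) and amber at (490,190) on the right.

```bash
python3 -c "from bench import arm; print(arm.job_done())"
```

```text
the job is handed in; nothing more can be done
None
```

Both kits are made up and the job is handed in at about 49 s: all five pieces stand upright in their pockets, and I did not touch the larger amber bottle.

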